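# Make up a puncture kit and a headset kit

## Robot

A 7-joint arm with a two-finger parallel gripper is mounted at the origin on a cart in front of the work surface, level with it; the furniture and walls round the work are solid. World frame = base frame: x ahead of the robot, y to its left, z up, the work surface at z = 0. Lengths are in m, angles in rad, forces in N, time in s.
With the tool pointing down it reaches from about 0.425 to 0.925 m from the base axis. Payload 6.8 kg.
Tool frame: the origin (TCP) lies at the very end of the fingers, on their centre line; the grasp point (between the pads) lies 19 mm behind it; z points along the fingers, y is the line along which they close (so a half turn about z gives the same grasp; the last joint's range is limited). The gripper opens to 85 mm and grips with 20 to 120 N. Pads are 22 mm wide; open, the fingers measure 114 mm over their backs; the gripper's body (76 mm by 85 mm) begins 54 mm behind the grasp point. The pads swing forward as they close: fully open they stand 13 mm farther back than shut.
Start: joints at [-0.108, 0.477, 0.022, 1.555, -0.011, 1.109, -0.083], TCP at [0.675, 0, 0.231] pointing down, gripper open.
Joint ranges: [-2.96, 2.96], [-0.34, 2.1], [-1.41, 1.46], [0.24, 2.44], [-1.37, 4.51], [0.17, 1.92], [-2.96, 2.96]. Speed limits (rad/s): [2.39, 2.39, 3.14, 3.14, 3.14, 3.14, 3.14].

## Interface

Orientations are given as a rotation vector (axis times angle).
In Python, from bench import get_obs, grab_frame, hand_in gives the robot as it stands.
- The arm moves only by the tool drive_tool, never from a script. Its argument "rows" is a list of rows, each an object with "offset": the shift along the tool's x, y, z as a fraction of full scale, a list of three; "rotation": the turn, a rotation vector about the tool's x, y, z as a fraction of full scale, a list of three; "claw": the opening, from 0 (shut) to 1 (fully open). In form: [{"offset": [tx, ty, tz], "rotation": [wx, wy, wz], "claw": claw}, ...]. A call has 1 to 20 rows; each row is the pose to reach, as a shift and turn from the pose commanded when the call began, along the tool's axes at that moment; what a row does not reach only later rows make up. Full scale, the value 1, is 0.15 m for a shift and 2 rad for a turn. A row lasts 1/12 s, in which the tool goes at most 41.7 mm and 7.16 degrees, less where a joint would pass 70% of its speed; a pose out of reach is approached as far as the arm can. A call with a number of a shift or a turn outside -1 to 1 is refused whole. A call with a gripper value outside its range is refused whole. The fingers move at their own pace and stop on an object; "force" is the grip in N (left out, the last holds). Time passes only in rows, so rows that repeat a pose let the fingers close. It gives the time, the measured TCP pose, the force, the opening and the grip force at its end, in the units of the state.
- get_obs(): the state, without advancing time (a new reading comes with each control period).
- grab_frame(name): name is "scene" or "side" or "wrist"; returns a dict with "frame" (400x640x3 uint8, red, green, blue), "z_map" (400x640 float32, m along the optical axis (not along the pixel's ray), 0 where there is no reading), "vfov" (degrees; the focal length in pixels is half the picture's height over the tangent of half this angle, whatever the lens; pixels are square), "cx", "cy" (the principal point, pixels), "R" (3x3) and "t" (3): a world point X has camera coordinates R X + t. Camera axes: x right, y down, z forward; pixel columns grow to the right and rows downward; lengths in m; the calibration is good to about 2 mm. The wrist camera is an equidistant fisheye: a pixel r from the principal point sees the ray r / f radians off the axis. A picture is of the moment at which its call begins.
- hand_in(): hands the job in; it is judged then, once.
The state is a dict: "clock": time; "joints": joint angles; "qvel": joint speeds; "tau": joint torques, N m; "tcp_pos": TCP position; "orientation": TCP orientation; "contact_force": force on the tool from outside, world axes, zero at the start; "moment": the same for the moment, N m; "grip_width": finger opening in m; "gripper_force": force on a finger pad.
Only numpy, scipy, OpenCV 4.12 (cv2) and the standard library are available. Lean on these libraries where they do the work, as an engineer would, in place of code of your own. Each camera call takes 0.05 s, during which the arm holds its last target. There are 200 camera calls.

## Task

Make up two kits from the stock on the bench. The puncture kit goes in the grey three-bay tray: the flat green patch tin in the middle of the wide middle bay, and one blue tyre lever in each of the two narrow end bays, all lying flat and lengthwise along their bays. The headset kit goes in the round steel dish: stand the small round white-rimmed tin in the middle of the dish, then set the bearing cup upright, centred on top of that tin; leave the rubber cap and the brake pad where they lie.

Things in the scene. Friction and masses are not known exactly. Their poses are not given: they have to be found in the camera images.
- kit_tray: fixed grey plastic tray, 148 (x) x 250 (y) mm, rim 14 mm high, inner floor 3 mm above its underside. Two 8 mm high ribs along its x divide it into three bays, each 140 mm long along the tray's x: the wide one (96 mm across) centred at y = 0, the narrow ones (70 mm across) centred at y = +86 and y = -86 mm. Origin: centre of the underside, on the bench; x along the bays, y across them, z up
- parts_dish: fixed round shallow steel dish, 152 mm across the rim, 16 mm high, flat inner floor about 130 mm across, 3 mm above its underside. Origin: centre of the underside, z up
- patch_tin: flat oblong tin with a green lid, 45 wide (x) x 79 long (y) x 20 mm high, lying flat. Origin: centre of the underside; y along its length, z up. Grip it across the 45 mm
- tyre_lever_1: blue nylon tyre lever lying flat, 18 wide (x) x 117 long (y) x 8 mm high; the two levers are alike and either may go in either narrow bay. Origin: centre of the underside; y along its length, z up. Grip it across the 18 mm at mid-length
- tyre_lever_2: blue nylon tyre lever lying flat, 18 wide (x) x 117 long (y) x 8 mm high; the two levers are alike and either may go in either narrow bay. Origin: centre of the underside; y along its length, z up. Grip it across the 18 mm at mid-length
- lid_tin: small round tin with a white rim and dark flat top, 57 mm diameter, 24 mm high, upright. Origin: centre of the underside, z up
- bearing_cup: pale metal headset bearing cup, round, open at the top, 45 mm diameter at the upper rim and narrower below, 19 mm high, standing rim up. Origin: centre of the underside, z up. Grip it across the rim; it stands steadily on the round tin
- rubber_cap: black round rubber cap, 31 mm diameter, 11 mm high, loose on the bench, not part of any kit. Origin: centre of the underside
- brake_pad_1: black brake pad, 10 (x) x 52 (y) x 11 mm with a metal post up to 23 mm, loose on the bench, not part of any kit. Origin: centre of the underside

How it is judged:
At the end, for the whole second after the job is handed in: patch tin flat in the wide bay within 15 mm of its centre, a tyre lever flat in each narrow bay (15 mm along, 20 mm across), all within 0.2 rad of lengthwise; round tin upright within 15 mm of the dish centre; bearing cup upright on it, within 12 mm of its axis; all at rest (((x of tyre_lever_1 in the frame of kit_tray between -0.015 and 0.015 m and y of tyre_lever_1 in the frame of kit_tray between 0.066 and 0.106 m and z of tyre_lever_1 in the frame of kit_tray between 0 and 0.0065 m and angle between the y axis of each of tyre_lever_1, tyre_lever_2 and the x axis of kit_tray, either way round below 0.2 rad and x of tyre_lever_2 in the frame of kit_tray between -0.015 and 0.015 m and y of tyre_lever_2 in the frame of kit_tray between -0.106 and -0.066 m and z of tyre_lever_2 in the frame of kit_tray between 0 and 0.0065 m) or (x of tyre_lever_1 in the frame of kit_tray between -0.015 and 0.015 m and y of tyre_lever_1 in the frame of kit_tray between -0.106 and -0.066 m and z of tyre_lever_1 in the frame of kit_tray between 0 and 0.0065 m and angle between the y axis of each of tyre_lever_1, tyre_lever_2 and the x axis of kit_tray, either way round below 0.2 rad and x of tyre_lever_2 in the frame of kit_tray between -0.015 and 0.015 m and y of tyre_lever_2 in the frame of kit_tray between 0.066 and 0.106 m and z of tyre_lever_2 in the frame of kit_tray between 0 and 0.0065 m)) and x of patch_tin in the frame of kit_tray between -0.015 and 0.015 m and y of patch_tin in the frame of kit_tray between -0.015 and 0.015 m and z of patch_tin in the frame of kit_tray between 0 and 0.0065 m and angle between the y axis of patch_tin and the x axis of kit_tray, either way round below 0.2 rad and angle between each of patch_tin, lid_tin, bearing_cup's own z axis and vertical below 0.12 rad and horizontal distance between lid_tin and parts_dish below 0.015 m and z of lid_tin in the frame of parts_dish between 0 and 0.0065 m and horizontal distance between bearing_cup and lid_tin below 0.012 m and z of bearing_cup in the frame of lid_tin between 0.02 and 0.028 m and linear speed of each of tyre_lever_1, tyre_lever_2, patch_tin, lid_tin, bearing_cup below 0.02 m/s); the robot touches nothing.
It fails at once if the rubber cap is pushed more than 30 mm from where it lay (distance of rubber_cap from where it was at the start of the episode above 0.03 m).
It fails at once if the brake pad is pushed more than 30 mm from where it lay (distance of brake_pad_1 from where it was at the start of the episode above 0.03 m).
It also fails if it takes over 112 s, if anything falls off the work surface, if the arm or the gripper's body presses on something with over 40 N, if the wrist force passes 120 N, or if a joint passes its speed limit or range.

## Working session

There is one attempt and no reset: what is moved stays moved. The work goes in short steps, Python scripts to look and compute and a tool call to move; the robot and the scene stay as the last step left them, time stands still between calls to the robot, and variables do not carry over. Pictures are saved under pics/ and viewed, at most 14 in all, crops included, and the job is handed in when it is done.

Besides the shell and the picture viewer there is one more tool, called as a command line: name --argument value ..., lists and objects as JSON in quotes. drive_tool: Moves the arm, as the interface text tells. Its arguments: {"type":"object","properties":{"rows":{"type":"array","items":{"type":"object","properties":{"offset":{"type":"array","items":{"type":"number"}},"rotation":{"type":"array","items":{"type":"number"}},"claw":{"type":"number"}}}},"force":{"type":"number"}},"required":["rows"]}

```bash
mkdir -p pics; ls
python3 - <<'E'
from bench import *
import cv2,pickle
o=get_obs();print(o)
for n in("scene","side"):
    f=grab_frame(n);pickle.dump(f,open(f"{n}.pkl","wb"));cv2.imwrite(f"pics/{n}0.png",f["frame"][...,::-1])
    print(n,f["vfov"],f["cx"],f["cy"],f["R"],f["t"],(f["z_map"]>0).mean())
E
```

```text
pics
{'clock': 0.0, 'joints': array([-0.10808687,  0.4778235 ,  0.02232345,  1.55648718, -0.01149577,
        1.10930739, -0.083087  ]), 'qvel': array([-0.00073417, -0.00103183,  0.00019627, -0.00166708,  0.00187937,
        0.00177607, -0.00116471]), 'tau': array([-5.45967814e-04, -5.96443820e+01,  1.60769675e+00, -2.81194621e+01,
        1.24063640e-02,  9.39900521e-03,  2.20753498e-05]), 'tcp_pos': array([ 6.74383807e-01, -1.71677124e-05,  2.30294640e-01]), 'orientation': array([-2.22052255, -2.22060573,  0.0022552 ]), 'contact_force': array([-0.32294202, -0.47555746,  0.14679198]), 'moment': array([-0.01678696, -0.02185009, -0.02591639]), 'gripper_force': 0.0, 'grip_width': 0.08557406784915846}
scene 51.55547238527151 316.7494536928303 208.0751399736625 [[-0.65581685 -0.75470522  0.01800779]
 [-0.56239325  0.4725124  -0.67856161]
 [ 0.50360509 -0.4551396  -0.73432272]] [0.32908278 0.33148008 1.06815884] 0.99619140625
side 49.022940397742204 320.1806184460278 199.00347354191953 [[ 0.9822606  -0.18622153 -0.02203773]
 [-0.14268326 -0.66595822 -0.73221659]
 [ 0.12167829  0.72237192 -0.68071521]] [-0.53650947  0.09796562  1.2237998 ] 0.9958984375
```

View pics/scene0.png

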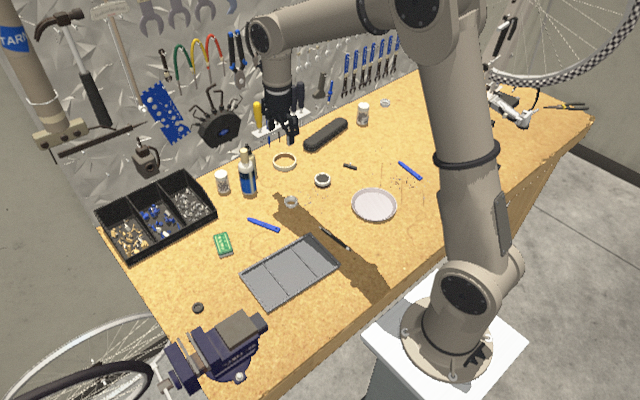

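View pics/side0.png

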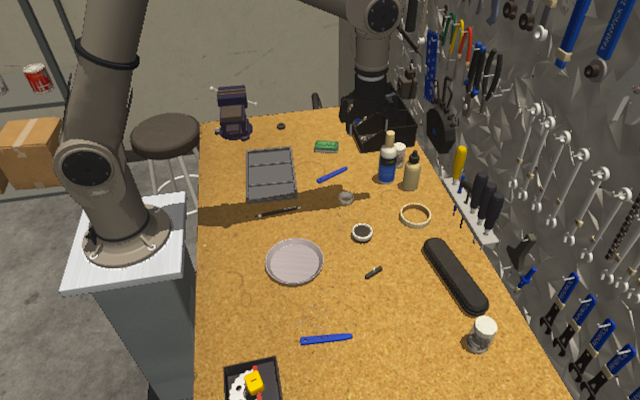

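The scene view shows the green tin at (222,243), levers at (264,225) and (410,171), cup at (291,201), white-rimmed tin at (322,180), dish at (374,205), tray around (290,271), pad at (349,166) and cap at (197,308). The side view shows the same parts: levers (332,174) and (326,339), tin (326,146), cup (346,198), round tin (362,232), dish (294,261), tray (271,174).

```bash
cat > h.py <<'E'
import numpy as np,cv2,pickle
def rays(f,uv):
    F=200/np.tan(np.radians(f["vfov"]/2)); uv=np.asarray(uv,float).reshape(-1,2)
    return np.c_[(uv[:,0]-f["cx"])/F,(uv[:,1]-f["cy"])/F,np.ones(len(uv))]
def plane(f,uv,z):
    d=rays(f,uv)@f["R"]; c=-f["R"].T@f["t"]
    return c+d*((z-c[2])/d[:,2])[:,None]
def cloud(f):
    v,u=np.mgrid[:400,:640]; return ((rays(f,np.c_[u.ravel(),v.ravel()])*f["z_map"].reshape(-1,1)-f["t"])@f["R"]).reshape(400,640,3)
def comp(m,seed):
    n,l,s,c=cv2.connectedComponentsWithStats(m.astype(np.uint8))
    v,u=np.nonzero(l); i=np.argmin((u-seed[0])**2+(v-seed[1])**2); return l==l[v[i],u[i]]
def rect(P):
    (c,s,a)=cv2.minAreaRect((P[:,:2]*1000).astype(np.float32)); 
    if s[0]<s[1]: a+=90; s=s[::-1]
    return np.round(c,1),np.round(s,1),round((a+90)%180-90,1)  # angle of long axis from x
E
python3 - <<'E'
from h import *
seeds={"scene":dict(g=(222,243),l1=(264,225),l2=(410,171),cup=(291,201),tin=(322,180),dish=(374,205),tray=(290,271),pad=(349,166),cap=(197,308)),
"side":dict(g=(326,146),l1=(332,174),l2=(326,339),cup=(346,198),tin=(362,232),dish=(294,261),tray=(271,174),pad=(374,272),cap=(281,127))}
for n in seeds:
    f=pickle.load(open(n+".pkl","rb")); X=cloud(f); hsv=cv2.cvtColor(f["frame"],cv2.COLOR_RGB2HSV); H,S,V=[hsv[...,i].astype(int) for i in range(3)]
    b=np.median(X[...,2][(X[...,2]<.02)&(X[...,2]>-.02)]);print(n,"bench z",b)
    for k,s in seeds[n].items():
        if k=="g": m=(H>50)&(H<90)&(S>80); z=.02
        elif k[0]=="l": m=(H>100)&(H<125)&(S>120); z=.008
        else:
            m=(X[...,2]>.0045)&(X[...,2]<.05); z=None
            if k in("tray","dish"): m=(S<60)&(X[...,2]<.03)&(X[...,2]>-.01)
        c=comp(m,s); v,u=np.nonzero(c); P=X[c]
        if z: Q=plane(f,np.c_[u,v],z); print(k,len(u),rect(Q),"depth",rect(P),P[:,2].max())
        else:
            t=P[P[:,2]>np.percentile(P[:,2],98)-.004]
            print(k,len(u),rect(P),"top",rect(t),"z",np.percentile(P[:,2],[5,50,98]).round(4),"circ",cv2.minEnclosingCircle((t[:,:2]*1000).astype(np.float32)))
E
```

```text
scene bench z -0.0010368607602210577
g 150 (array([613.3, 276.7]), array([78.6, 39.7]), -18.8) depth (array([615.4, 275.9]), array([79.3, 40. ]), -19.4) 0.025048964313654352
l1 136 (array([603.5, 135.6]), array([112.6,  17. ]), 24.5) depth (array([604.6, 135.1]), array([111.6,  19.9]), 24.5) 0.010850594061055648
l2 89 (array([ 474.2, -417. ]), array([113.1,  16.2]), -5.7) depth (array([161. ,  51.8]), array([1204.8,   87.6]), -56.4) 1.0033769069924463
cup 101 (array([622. ,  12.2]), array([44.8, 44.6]), 74.0) top (array([622.1,  12.4]), array([45.2, 42. ]), -83.1) z [0.0071 0.0146 0.0197] circ ((621.523193359375, 12.66379165649414), 23.15884780883789)
tin 197 (array([ 631.1, -135. ]), array([57. , 55.5]), -18.9) top (array([ 629.8, -134.1]), array([53.7, 52.8]), -85.4) z [0.008  0.0197 0.0258] circ ((630.93017578125, -134.33001708984375), 28.714902877807617)
dish 1228 (array([ 442.4, -200.6]), array([170.6, 149.7]), -63.9) top (array([ 438.2, -192.5]), array([149.7, 149.3]), -12.0) z [-0.0018  0.0023  0.0155] circ ((437.5348815917969, -192.340087890625), 77.2062759399414)
tray 4056 (
[... 1630 characters left out ...]
  0.0145] circ ((440.91552734375, -196.69204711914062), 76.90095520019531)
tray 2530 (array([417.2, 185.7]), array([282.8, 151.5]), 86.5) top (array([416.8, 173.8]), array([259. , 151.2]), 86.3) z [-0.0023  0.0011  0.0136] circ ((415.4822082519531, 173.68614196777344), 146.1207733154297)
pad 86 (array([ 630. , -271.8]), array([52., 12.]), 24.9) top (array([ 630.1, -271.9]), array([6.6, 2.7]), 72.6) z [0.0055 0.0083 0.0214] circ ((628.8260498046875, -271.53082275390625), 3.2997689247131348)
cap 32 (array([481.7, 432.6]), array([28.2, 27.2]), 51.4) top (array([481.3, 431.8]), array([25.8, 22.5]), -15.8) z [0.0051 0.0073 0.0108] circ ((482.53131103515625, 433.1447448730469), 14.662216186523438)
```

```bash
cat >> h.py <<'E'
def wrays(f,uv):
    F=200/np.tan(np.radians(f["vfov"]/2)); d=np.asarray(uv,float).reshape(-1,2)-[f["cx"],f["cy"]]
    r=np.hypot(*d.T)+1e-9; th=r/F
    return np.c_[d/r[:,None]*np.tan(th)[:,None],np.ones(len(r))],th
def wcloud(f):
    v,u=np.mgrid[:400,:640]; d,th=wrays(f,np.c_[u.ravel(),v.ravel()]); X=(d*f["z_map"].reshape(-1,1)-f["t"])@f["R"]
    X[th>1.3]=np.nan; return X.reshape(400,640,3)
E
python3 - <<'E'
from h import *; from bench import *
f=grab_frame("wrist"); pickle.dump(f,open("w0.pkl","wb")); cv2.imwrite("pics/w0.png",f["frame"][...,::-1])
print(f["vfov"],f["cx"],f["cy"],f["R"],-f["R"].T@f["t"])
X=wcloud(f); m=(X[...,2]>.006)&(X[...,2]<.05)
n,l,s,c=cv2.connectedComponentsWithStats(m.astype(np.uint8))
for i in range(1,n):
    if s[i,4]>40:
        P=X[l==i]; t=P[P[:,2]>np.percentile(P[:,2],98)-.004]
        print(s[i,4],c[i].round(),rect(P),"top",rect(t),np.percentile(P[:,2],98).round(4))
for nme in("scene","side"):
    X=cloud(pickle.load(open(nme+".pkl","rb"))); m=(X[...,2]>.05)&(X[...,2]<.2)&(X[...,0]>.3)&(X[...,0]<.9)&(abs(X[...,1])<.55)
    n,l,s,c=cv2.connectedComponentsWithStats(m.astype(np.uint8))
    for i in range(1,n):
        if s[i,4]>30: P=X[l==i]; print(nme,c[i].round(),P.min(0).round(3),P.max(0).round(3))
E
```

```text
65.70646984690485 320.64708714996686 195.79873129673067 [[ 9.99999907e-01 -7.15637624e-05 -4.26283847e-04]
 [ 6.74299995e-05 -9.48298566e-01  3.17379623e-01]
 [-4.26957240e-04 -3.17379622e-01 -9.48298473e-01]] [0.67590694 0.08147385 0.37335882]
2381 [125.  75.] (array([416.7, 148.5]), array([198.6, 156.8]), 86.3) top (array([416.7, 148.3]), array([198.2, 156.8]), 86.3) 0.0159
4840 [517. 120.] (array([922.4,   2.5]), array([461.1,  42.7]), -88.7) top (array([929.5,  13.6]), array([421.9,  26.8]), 85.7) 0.0492
1211 [265.  54.] (array([612.2, 133.2]), array([116.,  18.]), 23.7) top (array([612.2, 133.2]), array([116.,  18.]), 23.7) 0.01
509 [440.  54.] (array([815., 139.]), array([44. , 20.5]), -74.7) top (array([814.1, 140.5]), array([42.5, 17.6]), -79.8) 0.0496
265 [386.  99.] (array([751.6,  78.7]), array([47.4, 16.3]), 89.0) top (array([750.8,  79.6]), array([45.7, 14.3]), 86.4) 0.0489
434 [438. 141.] (array([818. ,  34.3]), array([46.5, 20.1]), 72.2) top (array([814.2,  35.3]), array([40.3, 11.7]), 71.6) 0.049
1573 [  8. 187.] (array([ 72.5, -28.7]), array([221.9,  86.7]), 67.2) to
[... 2370 characters left out ...]
.05 ] [0.827 0.331 0.087]
side [435. 132.] [ 0.896 -0.003  0.121] [0.9   0.134 0.2  ]
side [391. 147.] [0.742 0.044 0.05 ] [0.9   0.23  0.178]
side [413. 166.] [0.806 0.    0.05 ] [0.85  0.041 0.134]
side [456. 160.] [ 0.895 -0.091  0.144] [ 0.9   -0.071  0.2  ]
side [464. 213.] [ 0.885 -0.305  0.07 ] [ 0.9   -0.051  0.091]
side [475. 189.] [ 0.894 -0.206  0.126] [ 0.9   -0.183  0.199]
side [483. 200.] [ 0.893 -0.249  0.138] [ 0.9   -0.227  0.2  ]
side [490. 210.] [ 0.895 -0.284  0.139] [ 0.9  -0.26  0.2 ]
side [484. 329.] [ 0.777 -0.527  0.05 ] [ 0.824 -0.48   0.083]
side [277. 378.] [ 0.362 -0.549  0.051] [ 0.366 -0.487  0.066]
side [254. 383.] [ 0.301 -0.539  0.05 ] [ 0.337 -0.501  0.074]
```

View pics/w0.png

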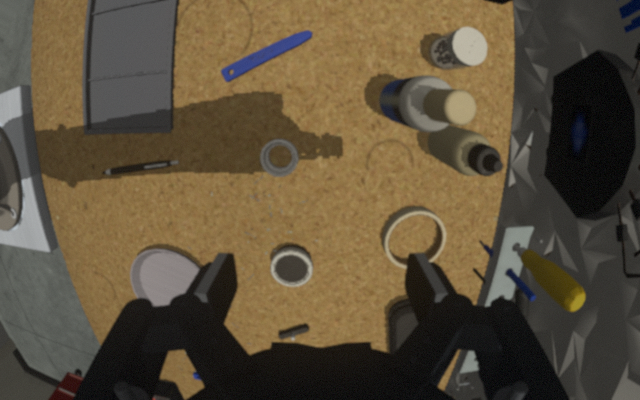

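The wrist view shows the cup at (278,157), the round tin at (291,266), lever 1 at (267,55), the tray at upper left and the dish at lower left. First move is above the round tin.

drive_tool --rows '[{"offset":[-0.3,-0.09,0.2],"rotation":[0,0,0],"claw":1},{"offset":[-0.6,-0.18,0.5],"rotation":[0,0,0],"claw":1},{"offset":[-0.913,-0.267,0.8],"rotation":[0,0,0],"claw":1},{"offset":[-0.913,-0.267,0.8],"rotation":[0,0,0],"claw":1},{"offset":[-0.913,-0.267,0.8],"rotation":[0,0,0],"claw":1},{"offset":[-0.913,-0.267,0.8],"rotation":[0,0,0],"claw":1},{"offset":[-0.913,-0.267,0.8],"rotation":[0,0,0],"claw":1}]'

```text
clock: 0.73
tcp_pos: [0.634, -0.1378, 0.1103]
orientation: [-2.223, -2.218, 0.002]
contact_force: [1.5, 0.8, 0.8]
grip_width: 0.0852
gripper_force: 0.0
```

```bash
cat >> h.py <<'E'
def look(name,zlo=.006,zhi=.05,lo=(.3,-.55),hi=(.75,.55),mn=150):
    from bench import get_obs,grab_frame
    o=get_obs(); f=grab_frame("wrist"); pickle.dump(f,open(name+".pkl","wb")); cv2.imwrite(f"pics/{name}.png",f["frame"][...,::-1])
    print(round(o["clock"],2),(o["tcp_pos"]*1000).round(1),o["orientation"].round(3),o["grip_width"])
    X=wcloud(f); m=(X[...,2]>zlo)&(X[...,2]<zhi)&(X[...,0]>lo[0])&(X[...,0]<hi[0])&(X[...,1]>lo[1])&(X[...,1]<hi[1])
    n,l,s,c=cv2.connectedComponentsWithStats(m.astype(np.uint8))
    for i in range(1,n):
        if s[i,4]>mn:
            P=X[l==i]; t=P[P[:,2]>np.percentile(P[:,2],98)-.004]
            print(s[i,4],c[i].round(),rect(P),"top",rect(t),np.percentile(P[:,2],98).round(4))
E
python3 -c "
from h import *; look('w1')"
```

```text
0.73 [ 634.  -137.8  110.3] [-2.223e+00 -2.218e+00  2.000e-03] 0.08521051329504721
617 [66. 10.] (array([392.9,  52. ]), array([125.5,  29.2]), -17.5) top (array([393.,  52.]), array([125.5,  28.4]), -17.2) 0.016
1157 [307.  20.] (array([625.9,   4.7]), array([44. , 35.2]), 0.7) top (array([625.8,   3.3]), array([43.9, 32. ]), -1.7) 0.0205
900 [101.  55.] (array([ 4.225e+02, -3.000e-01]), array([136.1,  10.8]), 4.6) top (array([423.9,  -0.5]), array([124.4,  10. ]), 4.6) 0.0123
3935 [322. 199.] (array([ 635.9, -137.3]), array([56.5, 56.4]), 1.5) top (array([ 635.9, -137.4]), array([56.5, 56.2]), 1.4) 0.0252
2770 [124. 241.] (array([ 440.5, -192.6]), array([151.3, 145.3]), 47.1) top (array([ 439.9, -191.8]), array([152.9, 143.1]), 37.4) 0.0169
546 [318. 317.] (array([ 631.9, -267.4]), array([52.1, 12.4]), 23.8) top (array([ 631.9, -267.7]), array([6.4, 4.9]), 90.0) 0.0235
204 [186. 385.] (array([ 448.4, -418. ]), array([50.3, 18.4]), -5.3) top (array([ 448.4, -418. ]), array([50.3, 18.4]), -5.3) 0.0095
```

drive_tool --rows '[{"offset":[0,0.006,0.25],"rotation":[0,0,0],"claw":1},{"offset":[0,0.006,0.45],"rotation":[0,0,0],"claw":1},{"offset":[0,0.006,0.6],"rotation":[0,0,0],"claw":1},{"offset":[0,0.006,0.72],"rotation":[0,0,0],"claw":1},{"offset":[0,0.006,0.72],"rotation":[0,0,0],"claw":1},{"offset":[0,0.006,0.72],"rotation":[0,0,0],"claw":0.3},{"offset":[0,0.006,0.72],"rotation":[0,0,0],"claw":0.3},{"offset":[0,0.006,0.72],"rotation":[0,0,0],"claw":0.3},{"offset":[0,0.006,0.72],"rotation":[0,0,0],"claw":0.3},{"offset":[0,0.006,0.72],"rotation":[0,0,0],"claw":0.3},{"offset":[0,0.006,0.72],"rotation":[0,0,0],"claw":0.3},{"offset":[0,0.006,0.72],"rotation":[0,0,0],"claw":0.3}]' --force 40

```text
clock: 1.78
tcp_pos: [0.638, -0.1365, 0.0059]
orientation: [2.219, 2.22, 0.005]
contact_force: [-0.7, 1.8, 7.1]
grip_width: 0.0557
gripper_force: 42.7
```

drive_tool --rows '[{"offset":[0,0,-0.15],"rotation":[0,0,0],"claw":0.3},{"offset":[0,0,-0.3],"rotation":[0,0,0],"claw":0.3},{"offset":[0,-0.1,-0.45],"rotation":[0,0,0],"claw":0.3},{"offset":[-0.1,-0.3,-0.45],"rotation":[0,0,0],"claw":0.3},{"offset":[-0.15,-0.5,-0.45],"rotation":[0,0,0],"claw":0.3},{"offset":[-0.2,-0.67,-0.45],"rotation":[0,0,0],"claw":0.3},{"offset":[-0.2,-0.67,-0.45],"rotation":[0,0,0],"claw":0.3}]'

```text
clock: 2.37
tcp_pos: [0.5297, -0.1697, 0.0715]
orientation: [-2.225, -2.215, 0.006]
contact_force: [-0.9, -1.2, -0.2]
grip_width: 0.0555
gripper_force: 42.6
```

drive_tool --rows '[{"offset":[-0.06,-0.2,0],"rotation":[0,0,0],"claw":0.3},{"offset":[-0.12,-0.4,0],"rotation":[0,0,0],"claw":0.3},{"offset":[-0.17,-0.58,0],"rotation":[0,0,0],"claw":0.3},{"offset":[-0.17,-0.64,0],"rotation":[0,0,0],"claw":0.3},{"offset":[-0.17,-0.64,0],"rotation":[0,0,0],"claw":0.3},{"offset":[-0.17,-0.64,0],"rotation":[0,0,0],"claw":0.3},{"offset":[-0.17,-0.64,0],"rotation":[0,0,0],"claw":0.3}]'

```text
clock: 2.95
tcp_pos: [0.4417, -0.1921, 0.0715]
orientation: [2.218, 2.221, 0.003]
contact_force: [-0.1, 0.6, -0.2]
grip_width: 0.0557
gripper_force: 42.7
```

```bash
python3 -c "
from h import *; look('w2')"
```

```text
2.95 [ 441.7 -192.1   71.5] [2.218 2.221 0.003] 0.055696546177038606
6320 [319. 174.] (array([ 441.5, -174.4]), array([150.4, 109.7]), 1.2) top (array([ 441.5, -174.4]), array([150.4, 109.7]), 1.2) 0.0172
585 [518. 285.] (array([ 631. , -267.7]), array([51.6, 12.3]), 24.6) top (array([ 631.6, -267.7]), array([6.4, 5.6]), -44.9) 0.0235
```

drive_tool --rows '[{"offset":[-0.013,0,0.15],"rotation":[0,0,0],"claw":0.3},{"offset":[-0.013,0,0.28],"rotation":[0,0,0],"claw":0.3},{"offset":[-0.013,0,0.36],"rotation":[0,0,0],"claw":0.3},{"offset":[-0.013,0,0.41],"rotation":[0,0,0],"claw":0.3},{"offset":[-0.013,0,0.415],"rotation":[0,0,0],"claw":0.3},{"offset":[-0.013,0,0.415],"rotation":[0,0,0],"claw":0.3},{"offset":[-0.013,0,0.415],"rotation":[0,0,0],"claw":0.85},{"offset":[-0.013,0,0.415],"rotation":[0,0,0],"claw":0.85},{"offset":[-0.013,0,0.415],"rotation":[0,0,0],"claw":0.85},{"offset":[-0.013,0,0.415],"rotation":[0,0,0],"claw":0.85},{"offset":[-0.013,0,0.415],"rotation":[0,0,0],"claw":0.85},{"offset":[-0.013,0,0.2],"rotation":[0,0,0],"claw":0.85},{"offset":[-0.013,0,0],"rotation":[0,0,0],"claw":0.85},{"offset":[-0.013,0,-0.2],"rotation":[0,0,0],"claw":1},{"offset":[-0.013,0,-0.4],"rotation":[0,0,0],"claw":1},{"offset":[-0.013,0,-0.4],"rotation":[0,0,0],"claw":1},{"offset":[-0.013,0,-0.4],"rotation":[0,0,0],"claw":1}]'

```text
clock: 4.42
tcp_pos: [0.4406, -0.1948, 0.1325]
orientation: [2.219, 2.219, 0.003]
contact_force: [0.1, -0.0, -0.9]
grip_width: 0.0853
gripper_force: 0.0
```

```bash
python3 -c "
from h import *; look('w3',zlo=.019); look('w3b',zlo=.006)"
```

```text
4.42 [ 440.6 -194.8  132.5] [2.219 2.219 0.003] 0.08527409904750057
3387 [320. 193.] (array([ 442. , -195.3]), array([56.6, 56. ]), -0.3) top (array([ 442. , -195.4]), array([56.6, 55.8]), -0.3) 0.0282
4.47 [ 439.5 -194.4  131.2] [2.221e+00 2.221e+00 1.000e-03] 0.08488103270993488
228 [518.   4.] (array([629.3,  -7.4]), array([35.9, 11.4]), 15.7) top (array([630. ,  -8.2]), array([34.8,  9.5]), 14.4) 0.0209
6295 [322. 187.] (array([ 442.3, -195.2]), array([150.8, 150.5]), 90.0) top (array([ 442.3, -195.2]), array([150.8, 150.5]), 90.0) 0.0172
3474 [321. 194.] (array([ 441.3, -195.7]), array([56.9, 56.5]), -89.2) top (array([ 441.4, -195.8]), array([56.8, 56.2]), -88.7) 0.0282
456 [494. 253.] (array([ 631.4, -267.7]), array([52. , 12.3]), 23.7) top (array([ 631.1, -267.7]), array([5.7, 5.4]), -13.1) 0.0236
```

View pics/w3.png

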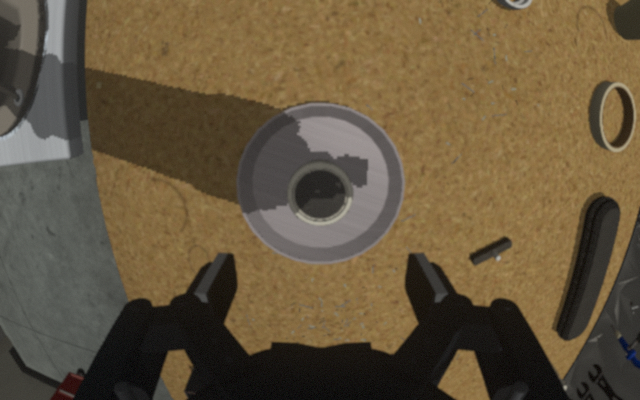

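The round tin stands centred in the dish (320,193). Next the cup.

drive_tool --rows '[{"offset":[0.2,0.2,0],"rotation":[0,0,0],"claw":1},{"offset":[0.4,0.4,0],"rotation":[0,0,0],"claw":1},{"offset":[0.6,0.55,0],"rotation":[0,0,0],"claw":1},{"offset":[0.68,0.617,0],"rotation":[0,0,0],"claw":1},{"offset":[0.68,0.617,0],"rotation":[0,0,0],"claw":1}]'

```text
clock: 4.93
tcp_pos: [0.5338, -0.0873, 0.1291]
orientation: [-2.212, -2.228, -0.001]
contact_force: [0.3, 0.1, -0.1]
grip_width: 0.0853
gripper_force: 0.0
```

drive_tool --rows '[{"offset":[0.2,0.2,0],"rotation":[0,0,0],"claw":1},{"offset":[0.4,0.4,0.1],"rotation":[0,0,0],"claw":1},{"offset":[0.6,0.55,0.2],"rotation":[0,0,0],"claw":1},{"offset":[0.68,0.617,0.27],"rotation":[0,0,0],"claw":1},{"offset":[0.68,0.617,0.27],"rotation":[0,0,0],"claw":1},{"offset":[0.68,0.617,0.27],"rotation":[0,0,0],"claw":1},{"offset":[0.68,0.617,0.27],"rotation":[0,0,0],"claw":1},{"offset":[0.68,0.617,0.27],"rotation":[0,0,0],"claw":1}]'

```text
clock: 5.6
tcp_pos: [0.6236, 0.0071, 0.0902]
orientation: [2.224, 2.218, -0.002]
contact_force: [0.4, -0.8, 0.6]
grip_width: 0.0853
gripper_force: 0.0
```

```bash
python3 -c "
from h import *; look('w4')"
```

```text
5.6 [623.6   7.1  90.2] [ 2.224e+00  2.218e+00 -2.000e-03] 0.08529836912704668
4201 [91. 96.] (array([414.9, 132.1]), array([165.7, 157.8]), 86.4) top (array([414.9, 132.1]), array([165.7, 157.8]), 86.4) 0.0159
3169 [298.  37.] (array([611.9, 133.7]), array([117.2,  18.2]), 24.0) top (array([611.9, 133.7]), array([117.2,  18.2]), 24.0) 0.0098
1277 [489. 119.] (array([746.3,  78.2]), array([34.5,  7.3]), 89.9) top (array([746.3,  78.7]), array([32.6,  6.9]), -90.0) 0.0493
1904 [322. 204.] (array([625.9,  10.1]), array([44.9, 44.4]), -88.2) top (array([625.9,  10.1]), array([44.9, 44.4]), -88.2) 0.0206
895 [111. 208.] (array([4.219e+02, 3.000e-01]), array([137.1,  10.6]), 4.6) top (array([4.231e+02, 4.000e-01]), array([124.9,   9.3]), 5.2) 0.0123
1146 [174. 376.] (array([ 448.9, -225.8]), array([105.2,  50.4]), 60.4) top (array([ 453.6, -201.1]), array([57.7, 31.3]), 60.8) 0.0277
```

drive_tool --rows '[{"offset":[0.017,0.015,0.2],"rotation":[0,0,0],"claw":1},{"offset":[0.017,0.015,0.38],"rotation":[0,0,0],"claw":1},{"offset":[0.017,0.015,0.5],"rotation":[0,0,0],"claw":1},{"offset":[0.017,0.015,0.573],"rotation":[0,0,0],"claw":1},{"offset":[0.017,0.015,0.573],"rotation":[0,0,0],"claw":0.2},{"offset":[0.017,0.015,0.573],"rotation":[0,0,0],"claw":0.2},{"offset":[0.017,0.015,0.573],"rotation":[0,0,0],"claw":0.2},{"offset":[0.017,0.015,0.573],"rotation":[0,0,0],"claw":0.2},{"offset":[0.017,0.015,0.573],"rotation":[0,0,0],"claw":0.2},{"offset":[0.017,0.015,0.573],"rotation":[0,0,0],"claw":0.2},{"offset":[0.017,0.015,0.573],"rotation":[0,0,0],"claw":0.2},{"offset":[0.017,0.015,0.573],"rotation":[0,0,0],"claw":0.2},{"offset":[0.017,0.015,0.573],"rotation":[0,0,0],"claw":0.2}]' --force 30

```text
clock: 6.73
tcp_pos: [0.628, 0.0119, 0.0063]
orientation: [2.22, 2.22, 0.003]
contact_force: [-1.5, -0.4, 7.4]
grip_width: 0.0424
gripper_force: 30.3
```

drive_tool --rows '[{"offset":[0,0,-0.15],"rotation":[0,0,0],"claw":0.2},{"offset":[0,0,-0.35],"rotation":[0,0,0],"claw":0.2},{"offset":[-0.1,-0.1,-0.55],"rotation":[0,0,0],"claw":0.2},{"offset":[-0.25,-0.25,-0.63],"rotation":[0,0,0],"claw":0.2},{"offset":[-0.45,-0.4,-0.63],"rotation":[0,0,0],"claw":0.2},{"offset":[-0.6,-0.55,-0.63],"rotation":[0,0,0],"claw":0.2},{"offset":[-0.69,-0.62,-0.63],"rotation":[0,0,0],"claw":0.2},{"offset":[-0.69,-0.62,-0.63],"rotation":[0,0,0],"claw":0.2}]'

```text
clock: 7.4
tcp_pos: [0.5307, -0.0959, 0.0996]
orientation: [2.228, 2.214, -0.004]
contact_force: [-0.5, -0.0, -0.3]
grip_width: 0.042
gripper_force: 31.0
```

drive_tool --rows '[{"offset":[-0.2,-0.2,0],"rotation":[0,0,0],"claw":0.2},{"offset":[-0.4,-0.4,0],"rotation":[0,0,0],"claw":0.2},{"offset":[-0.6,-0.55,0],"rotation":[0,0,0],"claw":0.2},{"offset":[-0.68,-0.62,0],"rotation":[0,0,0],"claw":0.2},{"offset":[-0.68,-0.62,0],"rotation":[0,0,0],"claw":0.2},{"offset":[-0.68,-0.62,0],"rotation":[0,0,0],"claw":0.2},{"offset":[-0.68,-0.62,0],"rotation":[0,0,0],"claw":0.2},{"offset":[-0.68,-0.62,0],"rotation":[0,0,0],"claw":0.2},{"offset":[-0.68,-0.62,0],"rotation":[0,0,0],"claw":0.2}]'

```text
clock: 8.15
tcp_pos: [0.4419, -0.1921, 0.099]
orientation: [2.218, 2.224, 0.001]
contact_force: [-0.5, -1.0, -0.6]
grip_width: 0.0424
gripper_force: 31.0
```

```bash
python3 -c "
from h import *; look('w5',zlo=.02,zhi=.16)"
```

```text
8.15 [ 441.9 -192.1   99. ] [2.218e+00 2.224e+00 1.000e-03] 0.04236070426470912
17453 [320. 272.] (array([ 442.7, -195.5]), array([111.5,  56.5]), -1.8) top (array([ 443. , -191.4]), array([111.3,  26.7]), -0.2) 0.159
```

View pics/w5.png

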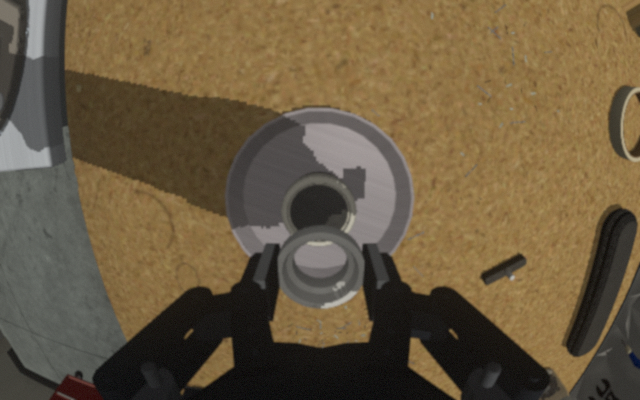

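The cup is held upright between the fingers at about (320,266), with the round tin behind it at (319,209). I'll measure the cup's position in the hand.

```bash
python3 -c "
from h import *
f=pickle.load(open('w5.pkl','rb'));X=wcloud(f);V=f['frame'].max(2)
for lo,hi in((.106,.125),(.019,.035)):
    m=(X[...,2]>lo)&(X[...,2]<hi)&(V>75)&(X[...,0]<.5)
    v,u=np.nonzero(m);P=X[m];print(len(u),u.min(),u.max(),v.min(),v.max(),rect(P),cv2.minEnclosingCircle((P[:,:2]*1000).astype(np.float32)))
"
```

```text
2602 245 396 227 307 (array([ 445.9, -189.1]), array([56.5, 50.2]), 35.6) ((443.234375, -185.48870849609375), 34.71794891357422)
1476 281 355 174 245 (array([ 441.9, -195.1]), array([56.5, 56. ]), -37.3) ((441.80072021484375, -195.9203338623047), 28.818065643310547)
```

```bash
python3 -c "
from h import *
f=pickle.load(open('w5.pkl','rb'));X=wcloud(f)
for u in(312,320,328):
  print(u,[(v,*(X[v,u]*1000).round(0).astype(int)) for v in range(222,312,4)])
"
```

```text
312 [(222, np.int64(437), np.int64(-204), np.int64(25)), (226, np.int64(437), np.int64(-207), np.int64(26)), (230, np.int64(439), np.int64(-172), np.int64(109)), (234, np.int64(439), np.int64(-173), np.int64(112)), (238, np.int64(439), np.int64(-175), np.int64(111)), (242, np.int64(437), np.int64(-219), np.int64(29)), (246, np.int64(436), np.int64(-236), np.int64(4)), (250, np.int64(436), np.int64(-240), np.int64(4)), (254, np.int64(436), np.int64(-243), np.int64(5)), (258, np.int64(436), np.int64(-248), np.int64(4)), (262, np.int64(436), np.int64(-253), np.int64(3)), (266, np.int64(436), np.int64(-257), np.int64(3)), (270, np.int64(436), np.int64(-259), np.int64(7)), (274, np.int64(436), np.int64(-262), np.int64(9)), (278, np.int64(438), np.int64(-208), np.int64(96)), (282, np.int64(439), np.int64(-208), np.int64(101)), (286, np.int64(439), np.int64(-208), np.int64(103)), (290, np.int64(439), np.int64(-210), np.int64(104)), (294, np.int64(439), np.int64(-212), np.int64(106)), (298, np.int64(439), np.int64(-213), np.int64(108)), (302, np.int64(439), np.int64(-213), np.int64(112)), (3
[... 1805 characters left out ...]
4(-249), np.int64(3)), (262, np.int64(450), np.int64(-253), np.int64(3)), (266, np.int64(450), np.int64(-256), np.int64(4)), (270, np.int64(450), np.int64(-259), np.int64(6)), (274, np.int64(450), np.int64(-262), np.int64(8)), (278, np.int64(447), np.int64(-208), np.int64(96)), (282, np.int64(447), np.int64(-208), np.int64(100)), (286, np.int64(447), np.int64(-208), np.int64(104)), (290, np.int64(447), np.int64(-210), np.int64(105)), (294, np.int64(447), np.int64(-212), np.int64(106)), (298, np.int64(447), np.int64(-213), np.int64(108)), (302, np.int64(447), np.int64(-213), np.int64(112)), (306, np.int64(447), np.int64(-215), np.int64(112)), (310, np.int64(451), np.int64(-310), np.int64(1))]
```

drive_tool --rows '[{"offset":[-0.012,-0.005,0.15],"rotation":[0,0,0],"claw":0.2},{"offset":[-0.012,-0.005,0.28],"rotation":[0,0,0],"claw":0.2},{"offset":[-0.012,-0.005,0.37],"rotation":[0,0,0],"claw":0.2},{"offset":[-0.012,-0.005,0.42],"rotation":[0,0,0],"claw":0.2},{"offset":[-0.012,-0.005,0.436],"rotation":[0,0,0],"claw":0.2},{"offset":[-0.012,-0.005,0.436],"rotation":[0,0,0],"claw":0.2},{"offset":[-0.012,-0.005,0.436],"rotation":[0,0,0],"claw":0.2}]'

```text
clock: 8.78
tcp_pos: [0.4406, -0.1949, 0.0338]
orientation: [2.22, 2.222, 0.001]
contact_force: [0.5, 0.1, -0.5]
grip_width: 0.0422
gripper_force: 31.0
```

drive_tool --rows '[{"offset":[0,0,0.008],"rotation":[0,0,0],"claw":0.2},{"offset":[0,0,0.008],"rotation":[0,0,0],"claw":0.2},{"offset":[0,0,0.008],"rotation":[0,0,0],"claw":0.2},{"offset":[0,0,0.008],"rotation":[0,0,0],"claw":0.8},{"offset":[0,0,0.008],"rotation":[0,0,0],"claw":0.8},{"offset":[0,0,0.008],"rotation":[0,0,0],"claw":0.8},{"offset":[0,0,0.008],"rotation":[0,0,0],"claw":0.8},{"offset":[0,0,0.008],"rotation":[0,0,0],"claw":0.8},{"offset":[0,0,-0.1],"rotation":[0,0,0],"claw":0.8},{"offset":[0,0,-0.3],"rotation":[0,0,0],"claw":0.8},{"offset":[0,0,-0.5],"rotation":[0,0,0],"claw":0.8},{"offset":[0,0,-0.7],"rotation":[0,0,0],"claw":1},{"offset":[0,0,-0.7],"rotation":[0,0,0],"claw":1},{"offset":[0,0,-0.7],"rotation":[0,0,0],"claw":1}]'

```text
clock: 9.95
tcp_pos: [0.4412, -0.1955, 0.14]
orientation: [2.219, 2.219, 0.003]
contact_force: [-0.6, -0.2, -0.4]
grip_width: 0.0855
gripper_force: 0.0
```

```bash
python3 -c "
from h import *; look('w6',zlo=.034,zhi=.06);look('w6b',zlo=.019,zhi=.032);look('w6c',zlo=.019,zhi=.06)"
```

```text
9.95 [ 441.2 -195.5  140. ] [2.219 2.219 0.003] 0.08552896767267461
1549 [319. 200.] (array([ 441.8, -197.6]), array([45.3, 44.3]), 88.1) top (array([ 441.7, -197.4]), array([44.8, 44.6]), 62.3) 0.0474
10.0 [ 440.1 -195.2  138.7] [2.221e+00 2.221e+00 1.000e-03] 0.0853536045807715
1063 [321. 176.] (array([ 441.6, -188.7]), array([57., 42.]), -0.3) top (array([ 441.6, -188.7]), array([57., 42.]), -0.3) 0.0285
796 [321. 197.] (array([ 441.9, -200. ]), array([27.9, 26.7]), -44.8) top (array([ 440.8, -201.1]), array([26.2, 23.1]), -45.8) 0.0305
10.05 [ 439.4 -195.   137.8] [-2.221e+00 -2.221e+00  1.000e-03] 0.08513365058094756
3464 [322. 193.] (array([ 442.1, -193.4]), array([55.8, 51.9]), -1.7) top (array([ 442. , -197.7]), array([45.1, 44.3]), -72.8) 0.0472
```

View pics/w6.png

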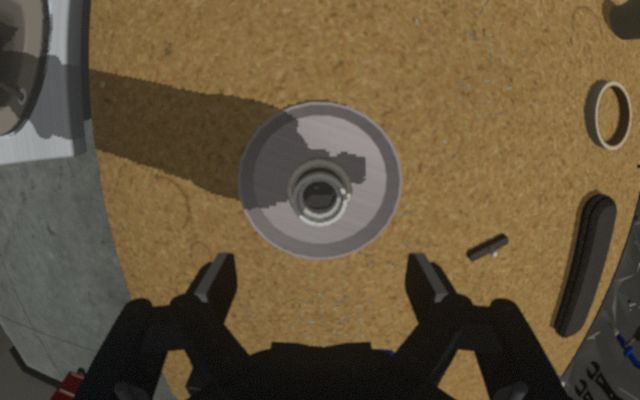

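The cup sits on the tin, centred within 2 mm (319,200). Next is lever 2, with the hand turned to close across it.

drive_tool --rows '[{"offset":[-0.25,0.04,0],"rotation":[0,0,0],"claw":1},{"offset":[-0.5,0.08,0],"rotation":[0,0,0],"claw":1},{"offset":[-0.7,0.125,0],"rotation":[0,0,0],"claw":1},{"offset":[-0.75,0.125,0],"rotation":[0,0,0],"claw":1},{"offset":[-0.75,0.125,0],"rotation":[0,0,0],"claw":1}]'

```text
clock: 10.52
tcp_pos: [0.4575, -0.3101, 0.1369]
orientation: [-2.225, -2.216, 0.003]
contact_force: [-0.1, 0.3, -1.2]
grip_width: 0.0855
gripper_force: 0.0
```

drive_tool --rows '[{"offset":[-0.2,0.04,0],"rotation":[0,0,-0.06],"claw":1},{"offset":[-0.4,0.08,0],"rotation":[0,0,-0.12],"claw":1},{"offset":[-0.6,0.125,0],"rotation":[0,0,-0.18],"claw":1},{"offset":[-0.75,0.125,0],"rotation":[0,0,-0.24],"claw":1},{"offset":[-0.75,0.125,0],"rotation":[0,0,-0.3],"claw":1},{"offset":[-0.75,0.125,0],"rotation":[0,0,-0.36],"claw":1},{"offset":[-0.75,0.125,0],"rotation":[0,0,-0.42],"claw":1},{"offset":[-0.75,0.125,0],"rotation":[0,0,-0.48],"claw":1},{"offset":[-0.75,0.125,0],"rotation":[0,0,-0.54],"claw":1},{"offset":[-0.75,0.125,0],"rotation":[0,0,-0.6],"claw":1},{"offset":[-0.75,0.125,0],"rotation":[0,0,-0.66],"claw":1},{"offset":[-0.75,0.125,0],"rotation":[0,0,-0.7],"claw":1},{"offset":[-0.75,0.125,0],"rotation":[0,0,-0.735],"claw":1},{"offset":[-0.75,0.125,0],"rotation":[0,0,-0.735],"claw":1},{"offset":[-0.75,0.125,0],"rotation":[0,0,-0.735],"claw":1},{"offset":[-0.75,0.125,0],"rotation":[0,0,-0.735],"claw":1}]'

```text
clock: 11.85
tcp_pos: [0.4775, -0.4189, 0.1379]
orientation: [-0.16, -3.137, -0.002]
contact_force: [-0.0, 0.7, 0.6]
grip_width: 0.0854
gripper_force: 0.0
```

```bash
cat >> h.py <<'E'
def ori():
    from bench import get_obs
    R=cv2.Rodrigues(get_obs()["orientation"])[0]; print("tool y ang",np.degrees(np.arctan2(R[1,1],R[0,1])).round(2)); print(R.round(3),get_obs()["joints"].round(2)); return R
E
python3 -c "
from h import *; look('w7',zlo=.005,hi=(.75,-.3)); ori()"
```

```text
11.85 [ 477.5 -418.9  137.9] [-1.600e-01 -3.137e+00 -2.000e-03] 0.08542763071192702
5765 [203.  48.] (array([ 334.3, -505.9]), array([89.3, 68.6]), -88.6) top (array([ 341.3, -505.9]), array([89.4, 54.4]), -87.9) 0.0487
1985 [318. 180.] (array([ 480.3, -422.5]), array([116.8,  16.9]), -5.6) top (array([ 480.3, -422.4]), array([116.8,  16.8]), -5.5) 0.0099
tool y ang 84.18
[[-0.995  0.101 -0.001]
 [ 0.101  0.995  0.001]
 [ 0.001  0.001 -1.   ]] [ 0.82  0.52 -0.26  1.72  0.16  0.92  1.96]
```

drive_tool --rows '[{"offset":[-0.075,-0.021,0.2],"rotation":[0,0,0],"claw":0.42},{"offset":[-0.075,-0.021,0.4],"rotation":[0,0,0],"claw":0.42},{"offset":[-0.075,-0.021,0.6],"rotation":[0,0,0],"claw":0.42},{"offset":[-0.075,-0.021,0.75],"rotation":[0,0,0],"claw":0.42},{"offset":[-0.075,-0.021,0.84],"rotation":[0,0,0],"claw":0.42},{"offset":[-0.075,-0.021,0.84],"rotation":[0,0,0],"claw":0.42},{"offset":[-0.075,-0.021,0.84],"rotation":[0,0,0],"claw":0.42},{"offset":[-0.075,-0.021,0.84],"rotation":[0,0,0],"claw":0.42}]'

```text
clock: 12.57
tcp_pos: [0.4894, -0.425, 0.014]
orientation: [0.159, 3.136, -0.002]
contact_force: [0.3, 0.3, -0.0]
grip_width: 0.0359
gripper_force: 0.0
```

drive_tool --rows '[{"offset":[0,0,0.03],"rotation":[0,0,0],"claw":0.42},{"offset":[0,0,0.04],"rotation":[0,0,0],"claw":0.42},{"offset":[0,0,0.04],"rotation":[0,0,0],"claw":0.42},{"offset":[0,0,0.04],"rotation":[0,0,0],"claw":0.42}]'

```text
clock: 12.9
tcp_pos: [0.4885, -0.4246, 0.0069]
orientation: [0.159, 3.137, -0.001]
contact_force: [0.2, -0.6, 0.2]
grip_width: 0.0358
gripper_force: 0.0
```

```bash
python3 -c "
from h import *; look('w8',zlo=.005,hi=(.75,-.3))"
```

```text
12.9 [ 488.5 -424.6    6.9] [ 1.590e-01  3.137e+00 -1.000e-03] 0.03579330230709005
8448 [109.  30.] (array([ 350. , -505.2]), array([89.5, 38.8]), -89.9) top (array([ 364.8, -512. ]), array([95.7, 35.3]), 68.3) 0.0487
6069 [325. 217.] (array([ 480.4, -421. ]), array([115.9,  18.1]), -4.4) top (array([ 480.4, -421.5]), array([115.9,  18.1]), -5.0) 0.0097
1643 [272. 274.] (array([ 486.6, -448.9]), array([24., 14.]), -5.9) top (array([ 485.1, -444.3]), array([26.4, 10.8]), 19.1) 0.0492
1638 [369. 274.] (array([ 491.9, -400. ]), array([24.1, 14.3]), -6.4) top (array([ 489.3, -404.4]), array([26., 11.]), -30.9) 0.0489
```

View pics/w8.png

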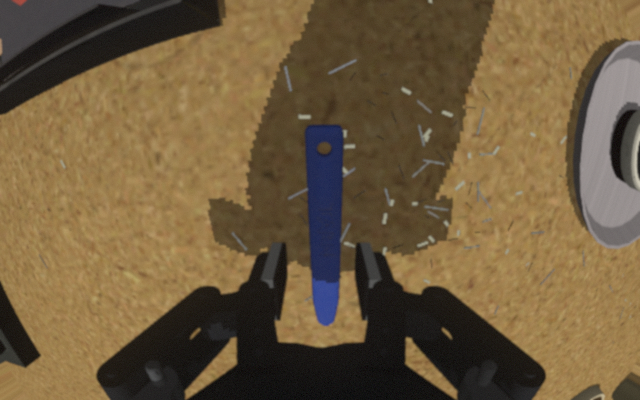

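The lever (325,217) lies between the open fingers.

drive_tool --rows '[{"offset":[0,0.02,0.01],"rotation":[0,0,0],"claw":0.42},{"offset":[0,0.02,0.022],"rotation":[0,0,0],"claw":0.42},{"offset":[0,0.02,0.022],"rotation":[0,0,0],"claw":0.42},{"offset":[0,0.02,0.022],"rotation":[0,0,0],"claw":0},{"offset":[0,0.02,0.022],"rotation":[0,0,0],"claw":0},{"offset":[0,0.02,0.022],"rotation":[0,0,0],"claw":0},{"offset":[0,0.02,0.022],"rotation":[0,0,0],"claw":0},{"offset":[0,0.02,0.022],"rotation":[0,0,0],"claw":0},{"offset":[0,0.02,0.022],"rotation":[0,0,0],"claw":0}]' --force 50

```text
clock: 13.7
tcp_pos: [0.4888, -0.4215, 0.0033]
orientation: [0.158, 3.137, -0.0]
contact_force: [0.1, 0.2, 1.5]
grip_width: 0.0133
gripper_force: 48.9
```

drive_tool --rows '[{"offset":[0,0,-0.2],"rotation":[0,0,0],"claw":0},{"offset":[0,0,-0.4],"rotation":[0,0,0],"claw":0},{"offset":[0,0,-0.6],"rotation":[0,0,0],"claw":0},{"offset":[0.05,0.2,-0.75],"rotation":[0,0,0],"claw":0},{"offset":[0.1,0.4,-0.75],"rotation":[0,0,0],"claw":0},{"offset":[0.15,0.6,-0.75],"rotation":[0,0,0],"claw":0},{"offset":[0.188,0.8,-0.75],"rotation":[0,0,0],"claw":0},{"offset":[0.188,0.845,-0.75],"rotation":[0,0,0],"claw":0}]'

```text
clock: 14.37
tcp_pos: [0.4728, -0.2868, 0.1156]
orientation: [-0.15, -3.137, -0.004]
contact_force: [1.0, 0.4, -0.3]
grip_width: 0.0134
gripper_force: 48.8
```

drive_tool --rows '[{"offset":[0.05,0.22,0],"rotation":[0,0,0],"claw":0},{"offset":[0.1,0.44,0],"rotation":[0,0,0],"claw":0},{"offset":[0.15,0.66,0],"rotation":[0,0,0],"claw":0},{"offset":[0.188,0.845,0],"rotation":[0,0,0],"claw":0},{"offset":[0.188,0.845,0],"rotation":[0,0,0],"claw":0}]'

```text
clock: 14.78
tcp_pos: [0.4576, -0.1576, 0.1157]
orientation: [-0.147, -3.137, -0.004]
contact_force: [0.4, 0.6, 0.0]
grip_width: 0.0132
gripper_force: 48.9
```

drive_tool --rows '[{"offset":[0.05,0.22,0],"rotation":[0,0,0],"claw":0},{"offset":[0.1,0.44,0],"rotation":[0,0,0],"claw":0},{"offset":[0.15,0.66,0],"rotation":[0,0,0],"claw":0},{"offset":[0.188,0.845,0],"rotation":[0,0,0],"claw":0},{"offset":[0.188,0.845,0],"rotation":[0,0,0],"claw":0}]'

```text
clock: 15.2
tcp_pos: [0.4426, -0.0294, 0.1159]
orientation: [0.147, 3.138, 0.003]
contact_force: [-0.3, 0.4, 0.1]
grip_width: 0.0134
gripper_force: 48.9
```

drive_tool --rows '[{"offset":[0.05,0.22,0],"rotation":[0,0,-0.018],"claw":0},{"offset":[0.1,0.44,0],"rotation":[0,0,-0.018],"claw":0},{"offset":[0.15,0.66,0],"rotation":[0,0,-0.018],"claw":0},{"offset":[0.188,0.845,0],"rotation":[0,0,-0.018],"claw":0},{"offset":[0.188,0.845,0],"rotation":[0,0,-0.018],"claw":0},{"offset":[0.188,0.845,0],"rotation":[0,0,-0.018],"claw":0},{"offset":[0.188,0.845,0],"rotation":[0,0,-0.018],"claw":0},{"offset":[0.188,0.845,0],"rotation":[0,0,-0.018],"claw":0}]'

```text
clock: 15.87
tcp_pos: [0.4277, 0.0926, 0.1155]
orientation: [-0.106, -3.139, 0.001]
contact_force: [-0.2, 1.2, 0.5]
grip_width: 0.0133
gripper_force: 48.9
```

```bash
python3 -c "
from h import *; look('w9',zlo=.006,zhi=.03); look('w9b',zlo=.09,zhi=.135);ori()"
```

```text
15.87 [427.7  92.6 115.5] [-1.060e-01 -3.139e+00  1.000e-03] 0.013334710494992325
231 [599.  73.] (array([314.1, 388.7]), array([29.1, 17.2]), -4.8) top (array([314.1, 382.3]), array([27.9,  4.4]), -4.8) 0.0298
8275 [406. 164.] (array([418.3, 177.7]), array([256.9, 154.8]), 86.5) top (array([418.3, 177.7]), array([256.9, 154.8]), 86.5) 0.016
715 [608. 119.] (array([364.6, 438. ]), array([127.2,  29.4]), 74.2) top (array([359.1, 411. ]), array([73.8, 17.3]), 69.1) 0.0291
1405 [216. 187.] (array([421.8,  -0. ]), array([136.6,  11.4]), 4.7) top (array([423.4,   0.6]), array([129.4,   9.8]), 5.0) 0.0126
2193 [ 71. 221.] (array([ 442.4, -193.9]), array([151.4, 150.1]), -27.9) top (array([ 442.4, -193.9]), array([151.4, 150.1]), -27.9) 0.0175
1073 [ 71. 220.] (array([ 438.9, -187.2]), array([56.5, 41.9]), 18.2) top (array([ 438.9, -187.6]), array([56.1, 41. ]), 18.2) 0.0289
275 [602. 218.] (array([484.3, 439. ]), array([29.4, 29. ]), 24.2) top (array([484.1, 439. ]), array([29.5, 27.8]), 12.6) 0.0127
767 [492. 319.] (array([598.9, 281.8]), array([46.5, 35.9]), 70.6) top (array([598.1, 281.9]), array([47. , 35.4]), 67.8) 0.0216
216 [ 88. 339.] (array([ 632.1, -267.9]), array([52.2, 15.7]), 24.6) top (array([ 630.9, -266.5]), array([7.3, 4.3]), -59.9) 0.0232
740 [557. 361.] (array([729. , 449.3]), array([152.1,   7.3]), 90.0) top (array([730.2, 448.3]), array([150.2,   4.9]), 89.9) 0.0296
15.92 [427.7  92.7 115.5] [-1.06e-01 -3.14e+00  1.00e-03] 0.013210660448297992
7015 [320. 222.] (array([419. ,  93.9]), array([114.7,  39.8]), -14.4) top (array([428.6,  92.7]), array([40.5, 23.1]), 87.1) 0.1326
tool y ang 86.14
[[-0.998  0.067 -0.   ]
 [ 0.067  0.998 -0.001]
 [ 0.    -0.001 -1.   ]] [ 0.05  0.29 -0.47  2.18  0.2   0.71  0.95]
```

View pics/w9.png

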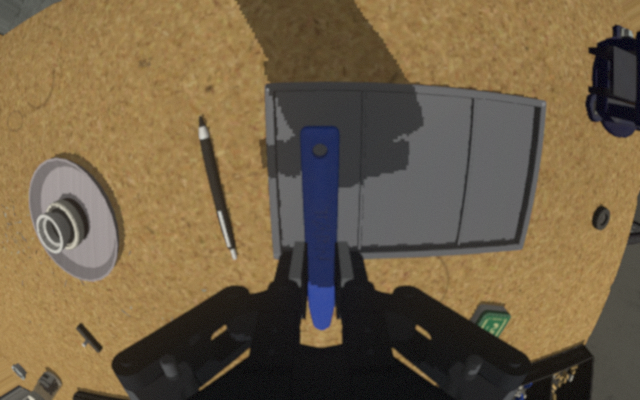

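The lever is held straight over the narrow bay (left bay, 320,222), with the tray at (406,164). Lowering.

drive_tool --rows '[{"offset":[0,0,0.2],"rotation":[0,0,0],"claw":0},{"offset":[0,0,0.4],"rotation":[0,0,0],"claw":0},{"offset":[0,0,0.57],"rotation":[0,0,0],"claw":0},{"offset":[0,0,0.67],"rotation":[0,0,0],"claw":0},{"offset":[0,0,0.725],"rotation":[0,0,0],"claw":0},{"offset":[0,0,0.725],"rotation":[0,0,0],"claw":0},{"offset":[0,0,0.725],"rotation":[0,0,0],"claw":0},{"offset":[0,0,0.725],"rotation":[0,0,0],"claw":0.33},{"offset":[0,0,0.725],"rotation":[0,0,0],"claw":0.33},{"offset":[0,0,0.725],"rotation":[0,0,0],"claw":0.33},{"offset":[0,0,0.725],"rotation":[0,0,0],"claw":0.33},{"offset":[0,0,0.6],"rotation":[0,0,0],"claw":0.33},{"offset":[0,0,0.4],"rotation":[0,0,0],"claw":0.33},{"offset":[0,0,0.2],"rotation":[0,0,0],"claw":0.33},{"offset":[0,0,0],"rotation":[0,0,0],"claw":1},{"offset":[0,0,0],"rotation":[0,0,0],"claw":1},{"offset":[0,0,0],"rotation":[0,0,0],"claw":1}]'

```text
clock: 17.38
tcp_pos: [0.4287, 0.0945, 0.1175]
orientation: [0.102, 3.136, 0.001]
contact_force: [-0.5, -0.6, 0.2]
grip_width: 0.0635
gripper_force: 0.0
```

```bash
cat >> h.py <<'E'
def blob(name,kind):
    f=pickle.load(open(name+".pkl","rb")); hsv=cv2.cvtColor(f["frame"],cv2.COLOR_RGB2HSV); H,S,V=[hsv[...,i].astype(int) for i in range(3)]
    X=wcloud(f); m=((H>100)&(H<130)&(S>110)) if kind=="blue" else ((H>50)&(H<90)&(S>70)); m&=(X[...,2]<.05)&(X[...,0]<.72)
    n,l,s,c=cv2.connectedComponentsWithStats(m.astype(np.uint8))
    for i in range(1,n):
        if s[i,4]>150: P=X[l==i]; print(kind,c[i].round(),rect(P),np.percentile(P[:,2],[10,50,90]).round(4))
E
python3 -c "
from h import *; look('w10',zlo=.5); blob('w10','blue');blob('w10','green')"
```

```text
17.38 [428.7  94.5 117.5] [1.020e-01 3.136e+00 1.000e-03] 0.06353851557400025
blue [599.  71.] (array([312.8, 378.2]), array([42.3, 30.4]), 89.3) [0.0075 0.0271 0.0341]
blue [320. 173.] (array([421.3,  94.8]), array([118.4,  16.3]), -3.4) [0.0104 0.0114 0.0123]
blue [356. 325.] (array([593.3, 127. ]), array([79.7, 15.7]), 24.9) [0.0073 0.0085 0.0094]
```

drive_tool --rows '[{"offset":[-0.2,0.06,0],"rotation":[0,0,-0.05],"claw":1},{"offset":[-0.4,0.12,0],"rotation":[0,0,-0.1],"claw":1},{"offset":[-0.6,0.174,0],"rotation":[0,0,-0.1],"claw":1},{"offset":[-0.603,0.174,0],"rotation":[0,0,-0.1],"claw":1}]'

```text
clock: 17.77
tcp_pos: [0.5241, 0.1157, 0.1148]
orientation: [-0.211, 3.132, 0.003]
contact_force: [0.8, 0.6, 0.0]
grip_width: 0.0852
gripper_force: 0.0
```

```bash
python3 -c "
from h import *
from bench import get_obs
print(get_obs()['tcp_pos']);R=ori(); d=np.array([.612,.1335,.1155])-get_obs()['tcp_pos'];print((R.T@d/.15).round(3))"
```

```text
[0.5241078  0.11570898 0.11479481]
tool y ang 97.7
[[-0.991 -0.134  0.002]
 [-0.134  0.991  0.002]
 [-0.003  0.002 -1.   ]] [ 0.06  0.44 -0.49  1.97  0.28  0.8   1.12]
[-0.597  0.039 -0.003]
```

drive_tool --rows '[{"offset":[-0.2,0.02,0],"rotation":[0,0,-0.05],"claw":0.6},{"offset":[-0.4,0.04,0],"rotation":[0,0,-0.1],"claw":0.45},{"offset":[-0.597,0.039,0],"rotation":[0,0,-0.142],"claw":0.45},{"offset":[-0.597,0.039,0],"rotation":[0,0,-0.142],"claw":0.45},{"offset":[-0.597,0.039,0],"rotation":[0,0,-0.142],"claw":0.45},{"offset":[-0.597,0.039,0],"rotation":[0,0,-0.142],"claw":0.45},{"offset":[-0.597,0.039,0],"rotation":[0,0,-0.142],"claw":0.45}]'

```text
clock: 18.35
tcp_pos: [0.6055, 0.1322, 0.1147]
orientation: [0.653, -3.07, 0.001]
contact_force: [-0.6, 0.4, -0.2]
grip_width: 0.0385
gripper_force: 0.0
```

```bash
python3 -c "
from h import *
from bench import get_obs
look('w11',zlo=.5);blob('w11','blue');R=ori()"
```

```text
18.35 [605.5 132.2 114.7] [ 6.53e-01 -3.07e+00  1.00e-03] 0.038490932633918715
blue [350.  14.] (array([460.7,  92.1]), array([35.3, 14.7]), -3.2) [0.0101 0.0111 0.0122]
blue [631.  87.] (array([350.7, 394.2]), array([70. , 53.3]), 33.6) [0.022  0.0291 0.0424]
blue [320. 191.] (array([610.8, 133.5]), array([114.7,  14.7]), 24.3) [0.0076 0.0085 0.0093]
tool y ang 114.02
[[-0.913 -0.407 -0.002]
 [-0.407  0.913 -0.001]
 [ 0.002 -0.    -1.   ]] [ 0.07  0.57 -0.52  1.76  0.35  0.9   1.39]
```

drive_tool --rows '[{"offset":[-0.037,-0.007,0.2],"rotation":[0,0,0],"claw":0.45},{"offset":[-0.037,-0.007,0.4],"rotation":[0,0,0],"claw":0.45},{"offset":[-0.037,-0.007,0.57],"rotation":[0,0,0],"claw":0.45},{"offset":[-0.037,-0.007,0.69],"rotation":[0,0,0],"claw":0.45},{"offset":[-0.037,-0.007,0.743],"rotation":[0,0,0],"claw":0.45},{"offset":[-0.037,-0.007,0.743],"rotation":[0,0,0],"claw":0.45},{"offset":[-0.037,-0.007,0.743],"rotation":[0,0,0],"claw":0.45},{"offset":[-0.037,-0.007,0.743],"rotation":[0,0,0],"claw":0},{"offset":[-0.037,-0.007,0.743],"rotation":[0,0,0],"claw":0},{"offset":[-0.037,-0.007,0.743],"rotation":[0,0,0],"claw":0},{"offset":[-0.037,-0.007,0.743],"rotation":[0,0,0],"claw":0},{"offset":[-0.037,-0.007,0.743],"rotation":[0,0,0],"claw":0},{"offset":[-0.037,-0.007,0.743],"rotation":[0,0,0],"claw":0},{"offset":[-0.037,-0.007,0.743],"rotation":[0,0,0],"claw":0}]'

```text
clock: 19.57
tcp_pos: [0.6139, 0.1341, 0.006]
orientation: [-0.653, 3.07, -0.0]
contact_force: [-1.9, -0.8, 6.4]
grip_width: 0.0128
gripper_force: 48.8
```

```bash
python3 -c "
from h import *
from bench import get_obs
R=ori(); d=np.array([.4236,.2635,.1])-get_obs()['tcp_pos'];print((R.T@d/.15).round(3))"
```

```text
tool y ang 114.01
[[-0.913 -0.407  0.003]
 [-0.407  0.913  0.001]
 [-0.003 -0.001 -1.   ]] [ 0.01  0.72 -0.45  1.79  0.45  0.73  1.31]
[ 0.806  1.304 -0.629]
```

drive_tool --rows '[{"offset":[0,0,-0.2],"rotation":[0,0,0],"claw":0},{"offset":[0,0,-0.4],"rotation":[0,0,0],"claw":0},{"offset":[0.05,0.1,-0.6],"rotation":[0,0,0],"claw":0},{"offset":[0.15,0.25,-0.63],"rotation":[0,0,0],"claw":0},{"offset":[0.25,0.42,-0.63],"rotation":[0,0,0],"claw":0},{"offset":[0.35,0.58,-0.63],"rotation":[0,0,0],"claw":0},{"offset":[0.403,0.652,-0.63],"rotation":[0,0,0],"claw":0}]'

```text
clock: 20.15
tcp_pos: [0.5151, 0.2011, 0.0998]
orientation: [-0.659, 3.071, 0.002]
contact_force: [-0.5, 0.6, -0.0]
grip_width: 0.0122
gripper_force: 48.6
```

drive_tool --rows '[{"offset":[0.1,0.17,0],"rotation":[0,0,0.05],"claw":0},{"offset":[0.2,0.34,0],"rotation":[0,0,0.1],"claw":0},{"offset":[0.3,0.5,0],"rotation":[0,0,0.15],"claw":0},{"offset":[0.403,0.652,0],"rotation":[0,0,0.2],"claw":0},{"offset":[0.403,0.652,0],"rotation":[0,0,0.24],"claw":0},{"offset":[0.403,0.652,0],"rotation":[0,0,0.24],"claw":0},{"offset":[0.403,0.652,0],"rotation":[0,0,0.24],"claw":0},{"offset":[0.403,0.652,0],"rotation":[0,0,0.24],"claw":0},{"offset":[0.403,0.652,0],"rotation":[0,0,0.24],"claw":0}]'

```text
clock: 20.9
tcp_pos: [0.4239, 0.2624, 0.0987]
orientation: [0.096, 3.14, -0.0]
contact_force: [-0.5, -0.7, -0.6]
grip_width: 0.0127
gripper_force: 48.6
```

```bash
cat >> h.py <<'E'
def held(name,zlo,zhi):
    f=pickle.load(open(name+".pkl","rb")); hsv=cv2.cvtColor(f["frame"],cv2.COLOR_RGB2HSV); H,S,V=[hsv[...,i].astype(int) for i in range(3)]
    X=wcloud(f); m=(S>100)&(((H>100)&(H<130))|((H>50)&(H<90)))&(X[...,2]>zlo)&(X[...,2]<zhi); P=X[m]; print("held",len(P),rect(P),np.percentile(P[:,2],[5,50,95]).round(4))
E
python3 -c "
from h import *
look('w12',zlo=.006,zhi=.03,mn=2000);held('w12',.08,.13);blob('w12','blue');R=ori()"
```

```text
20.9 [423.9 262.4  98.7] [ 0.096  3.14  -0.   ] 0.012743837680525076
8850 [230. 180.] (array([418. , 177.5]), array([257. , 154.2]), 86.5) top (array([418. , 177.5]), array([257. , 154.2]), 86.5) 0.0162
held 8255 (array([354.9, 372.8]), array([318.7, 120. ]), -63.1) [0.0939 0.1011 0.1084]
blue [137. 197.] (array([421.7,  94.9]), array([120.1,  18.1]), -4.9) [0.0089 0.0113 0.0123]
tool y ang 86.47
[[-0.998  0.062  0.   ]
 [ 0.062  0.998 -0.   ]
 [-0.    -0.    -1.   ]] [-0.29  0.41 -0.47  2.06  0.28  0.73  0.57]
```

View pics/w12.png

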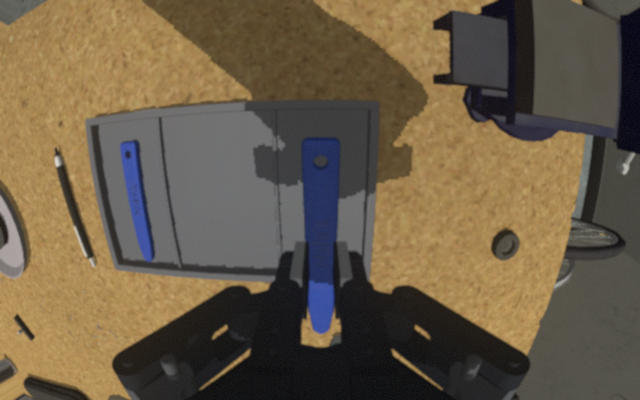

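Lever 2 lies in the left bay (137,197). Lever 1 is held over the right bay (320,230), clear of the vise and the cap (506,244).

```bash
python3 -c "
from h import *
f=pickle.load(open('w12.pkl','rb'));f['z_map'][:,400:]=0;f['z_map'][:,:250]=0;pickle.dump(f,open('t.pkl','wb'));held('t',.08,.13)"
```

```text
held 5622 (array([421.1, 261.9]), array([115.9,  17.4]), -4.2) [0.0999 0.1011 0.1023]
```

drive_tool --rows '[{"offset":[-0.013,0.007,0.2],"rotation":[0,0,0],"claw":0},{"offset":[-0.013,0.007,0.4],"rotation":[0,0,0],"claw":0},{"offset":[-0.013,0.007,0.52],"rotation":[0,0,0],"claw":0},{"offset":[-0.013,0.007,0.58],"rotation":[0,0,0],"claw":0},{"offset":[-0.013,0.007,0.6],"rotation":[0,0,0],"claw":0},{"offset":[-0.013,0.007,0.6],"rotation":[0,0,0],"claw":0},{"offset":[-0.013,0.007,0.6],"rotation":[0,0,0],"claw":0},{"offset":[-0.013,0.007,0.6],"rotation":[0,0,0],"claw":0.33},{"offset":[-0.013,0.007,0.6],"rotation":[0,0,0],"claw":0.33},{"offset":[-0.013,0.007,0.6],"rotation":[0,0,0],"claw":0.33},{"offset":[-0.013,0.007,0.6],"rotation":[0,0,0],"claw":0.33},{"offset":[-0.013,0.007,0.45],"rotation":[0,0,0],"claw":0.33},{"offset":[-0.013,0.007,0.25],"rotation":[0,0,0],"claw":0.33},{"offset":[-0.013,0.007,0.05],"rotation":[0,0,0],"claw":0.33},{"offset":[-0.013,0.007,-0.15],"rotation":[0,0,0],"claw":1},{"offset":[-0.013,0.007,-0.2],"rotation":[0,0,0],"claw":1},{"offset":[-0.013,0.007,-0.2],"rotation":[0,0,0],"claw":1}]'

```text
clock: 22.37
tcp_pos: [0.4263, 0.2651, 0.1312]
orientation: [0.096, 3.136, 0.004]
contact_force: [0.9, -0.2, -0.5]
grip_width: 0.0635
gripper_force: 0.0
```

```bash
python3 -c "
from h import *
from bench import get_obs
look('w13',zlo=.006,zhi=.03,mn=2000);blob('w13','blue');blob('w13','green')
R=ori(); d=np.array([.6165,.273,.12])-get_obs()['tcp_pos'];print((R.T@d/.15).round(3))"
```

```text
22.37 [426.3 265.1 131.2] [0.096 3.136 0.004] 0.06351995939529431
7639 [240. 180.] (array([418.7, 177.3]), array([257.5, 154.7]), 86.5) top (array([418.7, 177.3]), array([257.5, 154.7]), 86.5) 0.0162
2169 [319. 175.] (array([423.7, 264.1]), array([116.1,  17.8]), -3.2) top (array([423.7, 264.1]), array([116.1,  17.8]), -3.2) 0.0127
blue [319. 176.] (array([422.9, 264.1]), array([114.5,  16.5]), -3.1) [0.0103 0.0113 0.0123]
blue [150. 185.] (array([421.3,  95.1]), array([119.5,  17.6]), -4.2) [0.0096 0.0114 0.0123]
green [343. 334.] (array([600.2, 280.4]), array([43.4, 39.1]), 73.8) [0.0195 0.0205 0.0214]
tool y ang 86.5
[[-0.998  0.061  0.002]
 [ 0.061  0.998  0.001]
 [-0.002  0.001 -1.   ]] [-0.27  0.37 -0.5   2.04  0.24  0.79  0.6 ]
[-1.268  0.136  0.065]
```

drive_tool --rows '[{"offset":[-0.2,0.03,0],"rotation":[0,0,0],"claw":1},{"offset":[-0.4,0.06,0],"rotation":[0,0,0],"claw":1},{"offset":[-0.6,0.068,0],"rotation":[0,0,0],"claw":1},{"offset":[-0.634,0.068,0],"rotation":[0,0,0],"claw":1}]'

```text
clock: 22.75
tcp_pos: [0.5245, 0.2669, 0.1267]
orientation: [0.101, 3.139, -0.001]
contact_force: [0.4, -0.6, 0.2]
grip_width: 0.0854
gripper_force: 0.0
```

drive_tool --rows '[{"offset":[-0.2,0.03,0],"rotation":[0,0,0.05],"claw":1},{"offset":[-0.4,0.06,0.05],"rotation":[0,0,0.1],"claw":1},{"offset":[-0.6,0.068,0.1],"rotation":[0,0,0.135],"claw":1},{"offset":[-0.634,0.068,0.1],"rotation":[0,0,0.135],"claw":1},{"offset":[-0.634,0.068,0.1],"rotation":[0,0,0.135],"claw":1},{"offset":[-0.634,0.068,0.1],"rotation":[0,0,0.135],"claw":1},{"offset":[-0.634,0.068,0.1],"rotation":[0,0,0.135],"claw":1},{"offset":[-0.634,0.068,0.1],"rotation":[0,0,0.135],"claw":1}]'

```text
clock: 23.42
tcp_pos: [0.6143, 0.2734, 0.1137]
orientation: [-0.514, -3.098, 0.0]
contact_force: [-0.4, 0.0, 0.1]
grip_width: 0.0853
gripper_force: 0.0
```

```bash
python3 -c "
from h import *
look('w14',zlo=.006,zhi=.03,mn=800);blob('w14','green');R=ori()"
```

```text
23.42 [614.3 273.4 113.7] [-0.514 -3.098  0.   ] 0.08529363982100212
4709 [151.  71.] (array([418.3, 177.4]), array([256.9, 154.7]), 86.5) top (array([418.3, 177.4]), array([256.9, 154.7]), 86.5) 0.0162
877 [244.  22.] (array([459. , 262.3]), array([46.6, 16. ]), -2.4) top (array([458.9, 262.3]), array([46.3, 16. ]), -2.4) 0.0127
1480 [83. 70.] (array([420.5,  95.6]), array([116.6,  19.4]), -3.5) top (array([420.3,  95.6]), array([116.1,  19.4]), -3.5) 0.0129
5022 [325. 199.] (array([619.9, 275.5]), array([78.7, 45.6]), -18.0) top (array([619.9, 275.5]), array([78.7, 45.6]), -18.0) 0.0218
1983 [508. 250.] (array([728.2, 444. ]), array([163. ,   6.9]), 89.8) top (array([729.9, 443.5]), array([159.9,   2.9]), -89.8) 0.0296
1474 [359. 303.] (array([728.3, 273.7]), array([96.8,  6.2]), 90.0) top (array([730. , 272.4]), array([93.7,  2.7]), -89.9) 0.0296
green [324. 201.] (array([619.5, 275.5]), array([77.1, 42.8]), -17.9) [0.0196 0.0205 0.0213]
tool y ang 71.14
[[-0.946  0.323 -0.   ]
 [ 0.323  0.946  0.   ]
 [ 0.    -0.    -1.   ]] [-0.26  0.62 -0.36  1.64  0.26  0.93  0.53]
```

View pics/w14.png

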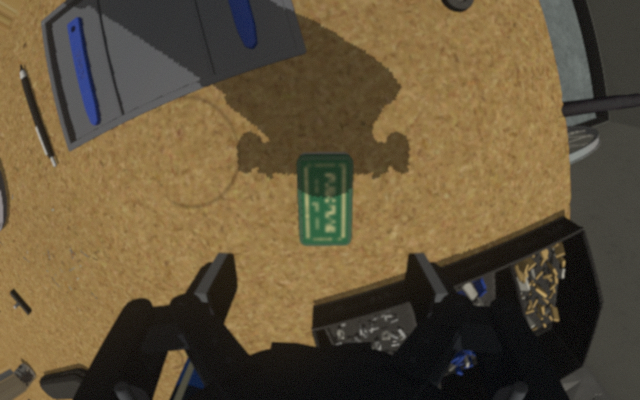

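The patch tin is at (325,199), aligned with the open fingers; both levers lie in their bays.

drive_tool --rows '[{"offset":[-0.03,0.025,0.2],"rotation":[0,0,-0.008],"claw":1},{"offset":[-0.03,0.025,0.4],"rotation":[0,0,-0.008],"claw":1},{"offset":[-0.03,0.025,0.57],"rotation":[0,0,-0.008],"claw":1},{"offset":[-0.03,0.025,0.68],"rotation":[0,0,-0.008],"claw":1},{"offset":[-0.03,0.025,0.725],"rotation":[0,0,-0.008],"claw":1},{"offset":[-0.03,0.025,0.725],"rotation":[0,0,-0.008],"claw":1},{"offset":[-0.03,0.025,0.725],"rotation":[0,0,-0.008],"claw":0.3},{"offset":[-0.03,0.025,0.725],"rotation":[0,0,-0.008],"claw":0.3},{"offset":[-0.03,0.025,0.725],"rotation":[0,0,-0.008],"claw":0.3},{"offset":[-0.03,0.025,0.725],"rotation":[0,0,-0.008],"claw":0.3},{"offset":[-0.03,0.025,0.725],"rotation":[0,0,-0.008],"claw":0.3},{"offset":[-0.03,0.025,0.725],"rotation":[0,0,-0.008],"claw":0.3},{"offset":[-0.03,0.025,0.725],"rotation":[0,0,-0.008],"claw":0.3},{"offset":[-0.03,0.025,0.725],"rotation":[0,0,-0.008],"claw":0.3}]' --force 50

```text
clock: 24.63
tcp_pos: [0.6225, 0.2757, 0.0068]
orientation: [0.492, 3.1, 0.003]
contact_force: [-0.5, -0.2, 6.5]
grip_width: 0.0436
gripper_force: 52.2
```

```bash
python3 -c "
from h import *
from bench import get_obs
R=ori(); d=np.array([.4183,.1775,.08])-get_obs()['tcp_pos'];print((R.T@d/.15).round(3))"
```

```text
tool y ang 71.96
[[-0.951  0.31   0.003]
 [ 0.31   0.951  0.001]
 [-0.002  0.002 -1.   ]] [-0.29  0.76 -0.32  1.66  0.32  0.77  0.5 ]
[ 1.091 -1.043 -0.492]
```

drive_tool --rows '[{"offset":[0,0,-0.2],"rotation":[0,0,0],"claw":0.3},{"offset":[0,0,-0.4],"rotation":[0,0,0],"claw":0.3},{"offset":[0.1,-0.1,-0.5],"rotation":[0,0,0],"claw":0.3},{"offset":[0.25,-0.24,-0.5],"rotation":[0,0,0],"claw":0.3},{"offset":[0.4,-0.39,-0.5],"rotation":[0,0,0],"claw":0.3},{"offset":[0.545,-0.522,-0.5],"rotation":[0,0,0],"claw":0.3},{"offset":[0.545,-0.522,-0.5],"rotation":[0,0,0],"claw":0.3}]'

```text
clock: 25.22
tcp_pos: [0.5136, 0.2225, 0.0796]
orientation: [-0.491, -3.099, 0.008]
contact_force: [-0.7, -0.6, -1.6]
grip_width: 0.0435
gripper_force: 51.5
```

drive_tool --rows '[{"offset":[0.15,-0.15,0],"rotation":[0,0,-0.04],"claw":0.3},{"offset":[0.3,-0.29,0],"rotation":[0,0,-0.08],"claw":0.3},{"offset":[0.45,-0.43,0],"rotation":[0,0,-0.127],"claw":0.3},{"offset":[0.545,-0.522,0],"rotation":[0,0,-0.127],"claw":0.3},{"offset":[0.545,-0.522,0],"rotation":[0,0,-0.127],"claw":0.3},{"offset":[0.545,-0.522,0],"rotation":[0,0,-0.127],"claw":0.3},{"offset":[0.545,-0.522,0],"rotation":[0,0,-0.127],"claw":0.3},{"offset":[0.545,-0.522,0],"rotation":[0,0,-0.127],"claw":0.3}]'

```text
clock: 25.88
tcp_pos: [0.4188, 0.1775, 0.0804]
orientation: [0.096, 3.139, 0.002]
contact_force: [0.3, -0.3, 0.2]
grip_width: 0.0441
gripper_force: 51.5
```

```bash
python3 -c "
from h import *
look('w15',zlo=.006,zhi=.03,mn=2000);R=ori();f=pickle.load(open('w15.pkl','rb'))
f['z_map'][:,420:]=0;f['z_map'][:,:220]=0;pickle.dump(f,open('t.pkl','wb'));held('t',.085,.13)"
```

```text
25.88 [418.8 177.5  80.4] [9.600e-02 3.139e+00 2.000e-03] 0.04407788839625668
9977 [320. 172.] (array([418.3, 177.3]), array([257.1, 154.8]), 86.4) top (array([418.3, 177.3]), array([257.1, 154.8]), 86.4) 0.0161
2835 [433. 195.] (array([423. , 264.1]), array([115.7,  18.4]), -2.9) top (array([423. , 263.9]), array([115.7,  18.1]), -3.4) 0.0127
2766 [214. 203.] (array([419.5,  96.1]), array([115.8,  18.5]), -2.7) top (array([419.3,  94.5]), array([115.9,  18.2]), -4.4) 0.0128
2045 [ 24. 246.] (array([ 452.7, -175.7]), array([152.5, 109.1]), -28.5) top (array([ 442., -184.]), array([55. , 36.6]), -5.8) 0.0284
tool y ang 86.5
[[-0.998  0.061  0.001]
 [ 0.061  0.998  0.001]
 [-0.001  0.001 -1.   ]] [-0.14  0.38 -0.47  2.17  0.28  0.64  0.7 ]
held 5197 (array([415.6, 177.7]), array([77.4, 38.3]), -3.2) [0.0931 0.0941 0.095 ]
```

View pics/w15.png

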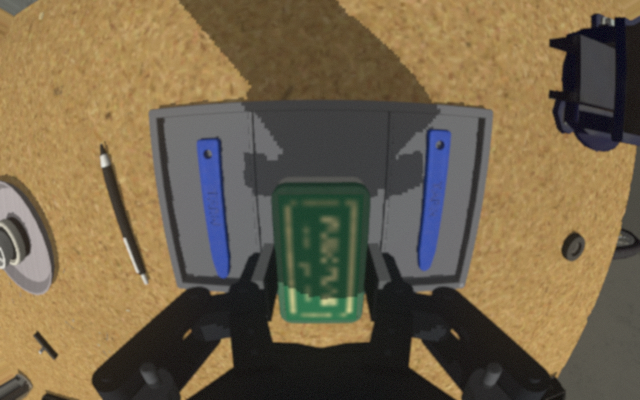

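Both levers lie in their bays (212,205) and (435,198). The tin is held over the middle bay (320,250), so I can lower it.

drive_tool --rows '[{"offset":[-0.016,0,0.2],"rotation":[0,0,0],"claw":0.3},{"offset":[-0.016,0,0.35],"rotation":[0,0,0],"claw":0.3},{"offset":[-0.016,0,0.44],"rotation":[0,0,0],"claw":0.3},{"offset":[-0.016,0,0.468],"rotation":[0,0,0],"claw":0.3},{"offset":[-0.016,0,0.468],"rotation":[0,0,0],"claw":0.3},{"offset":[-0.016,0,0.468],"rotation":[0,0,0],"claw":0.3},{"offset":[-0.016,0,0.468],"rotation":[0,0,0],"claw":0.63},{"offset":[-0.016,0,0.468],"rotation":[0,0,0],"claw":0.63},{"offset":[-0.016,0,0.468],"rotation":[0,0,0],"claw":0.63},{"offset":[-0.016,0,0.468],"rotation":[0,0,0],"claw":0.63},{"offset":[-0.016,0,0.35],"rotation":[0,0,0],"claw":0.63},{"offset":[-0.016,0,0.15],"rotation":[0,0,0],"claw":0.63},{"offset":[-0.016,0,-0.05],"rotation":[0,0,0],"claw":0.63},{"offset":[-0.016,0,-0.25],"rotation":[0,0,0],"claw":0.63},{"offset":[-0.016,0,-0.45],"rotation":[0,0,0],"claw":0.63},{"offset":[-0.016,0,-0.6],"rotation":[0,0,0],"claw":0.63},{"offset":[-0.016,0,-0.6],"rotation":[0,0,0],"claw":0.63}]'

```text
clock: 27.35
tcp_pos: [0.4223, 0.178, 0.1744]
orientation: [0.096, 3.133, 0.005]
contact_force: [-0.1, -0.3, -0.0]
grip_width: 0.0538
gripper_force: 0.0
```

```bash
python3 -c "
from h import *
look('w16',zlo=.006,zhi=.06,mn=300);blob('w16','blue');blob('w16','green')
from bench import *
for n in('scene','side'):
    f=grab_frame(n);pickle.dump(f,open(n+'2.pkl','wb'));cv2.imwrite('pics/'+n+'2.png',f['frame'][...,::-1])"
```

```text
27.35 [422.3 178.  174.4] [0.096 3.133 0.005] 0.05377063988347334
1125 [525. 110.] (array([357.3, 413.7]), array([154.8,  27.9]), 71.3) top (array([341.2, 362.3]), array([45.5, 11.4]), 63.7) 0.058
6723 [320. 167.] (array([418.2, 177.4]), array([257.2, 154. ]), 86.5) top (array([418.2, 177.4]), array([257.2, 154. ]), 86.5) 0.0163
1603 [402. 165.] (array([424. , 264.4]), array([116.9,  18.2]), -2.2) top (array([424. , 264.4]), array([116.9,  18.2]), -2.2) 0.0128
1578 [241. 171.] (array([419.6,  94.4]), array([115.8,  18.6]), -4.6) top (array([419.6,  94.8]), array([115.8,  18.4]), -4.1) 0.0129
821 [164. 181.] (array([421.2,   0.5]), array([135.9,  11.1]), 5.2) top (array([422.9,   0.5]), array([131. ,  10.5]), 4.8) 0.0127
3511 [319. 171.] (array([418.7, 177.4]), array([78.4, 45. ]), -3.1) top (array([418.7, 177.4]), array([78.3, 44.9]), -3.2) 0.0249
2738 [ 55. 210.] (array([ 442.4, -194.4]), array([151.5, 150. ]), -46.3) top (array([ 441.6, -196. ]), array([44.5, 44.2]), -62.7) 0.0468
330 [528. 211.] (array([484.6, 439.8]), array([30.7, 28.9]), 39.1) top (array([483.5, 440. ]), array([30.7, 28.6]), -89.3) 0.013
564 [433. 368.] (array([736.3, 330.4]), array([58.7, 22.8]), -88.8) top (array([734.3, 335.7]), array([44.8, 11.4]), -88.5) 0.0414
blue [402. 165.] (array([423.3, 263.2]), array([115.6,  17.2]), -3.3) [0.0101 0.0113 0.0122]
blue [241. 171.] (array([419.5,  94. ]), array([115.9,  17.9]), -5.1) [0.0102 0.0114 0.0123]
green [319. 171.] (array([418., 177.]), array([77.2, 43.3]), -2.5) [0.0224 0.0234 0.0243]
```

View pics/w16.png

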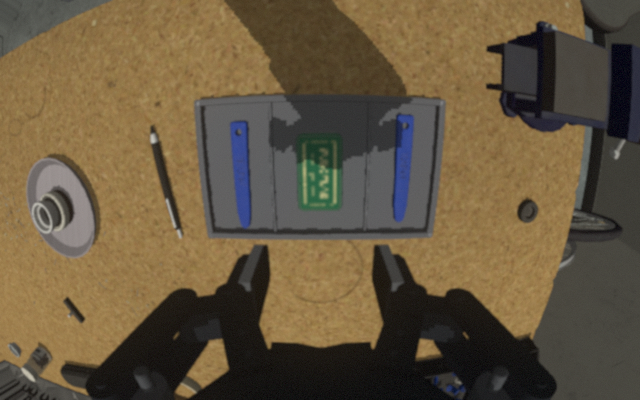

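View pics/side2.png

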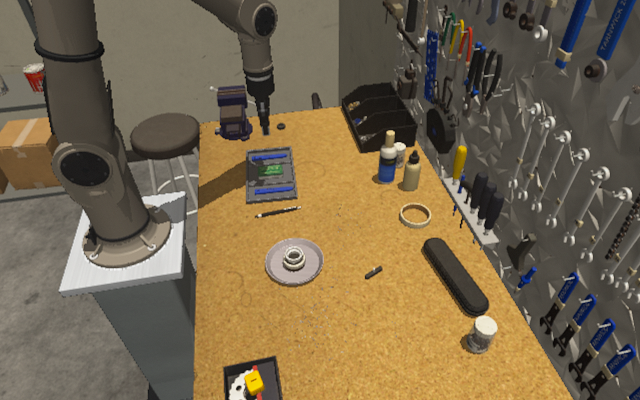

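The wrist view shows the tin centred in the middle bay (319,171) and a lever in each end bay (241,171) and (402,165). The side view shows the cup on the tin in the dish (293,258), and the pad and cap have not moved.

```bash
python3 -c "
from bench import *
print(hand_in())"
```

```text
the job is handed in; nothing more can be done
None
```

Both kits are made up and handed in at about 27 s: by the camera measurements every piece is inside its tolerance and the cap and pad have not moved, but hand-in returned no verdict.

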